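Bolt the knife chest under its spring catch

TASK

Bolt the knife chest shut: with one fingertip press the long spring catch bar down and keep it down while your other fingertip pushes the thumb lug beside it, until the bolt is fully home in its keeper; only then let the catch spring back up, so that it locks the bolt, and take the hand away. This is press-and-push work only: do not pick up or shift any of the tools, tin and jar lying on and beside the chest.

Things in the scene. Friction and masses are not known exactly. Their poses are not given: they have to be found in the camera images.
- chest: Low wooden chest, 244 (x) by 320 (y) by 75 mm high, fixed to the bench, with a lid of two leaves that meet at a narrow seam across it at y = +20 mm. Origin: centre of its underside, on the bench; z up; the bolt slides along its +y. On the lid's larger leaf a dark steel plate carries a steel bolt (along y, at x = +25 mm) and beside it a steel catch bar (along y, at x = -26 mm); the keeper stands on the smaller leaf, beyond the seam.
- catch_top (a point): Centre of the flat top face of the catch bar, which is 28 mm (chest x) by 100 mm (chest y) and 8 mm thick, at chest (-26, -85) mm, top 110 mm above the bench when up. A fingertip may slide along it. Axes as the chest's. It moves down with the catch.
- catch (a joint): How far the catch bar is pressed straight down, m: 0 up, 0.009 at its bottom stop. A spring pushes it up, about 3 N at the top and 6.5 N at the bottom. Its side tooth blocks a side tab of the bolt while it is up; pressed 0.0065 or more the bolt is free. It can spring up again only when the bolt is right back or within about 2.5 mm of fully home; between, the tab passes over the tooth and keeps the catch down.
- lug_top (a point): Centre of the top of the bolt's upright thumb lug, a steel plate 30 mm wide (chest x), 8 mm thick (chest y), top 128 mm above the bench, rising 38 mm above the bolt's bar (bar top 90 mm, guides over it up to 93 mm above the bench). With the bolt back it is at chest (25, -75) mm, 51 mm beside the catch bar's centre line; push its -y face towards chest +y. Axes as the chest's.
- bolt (a joint): Travel of the bolt towards chest +y, m: 0 right back (open; 0 to 0.0015 at the start), 0.040 fully home against its stop in the keeper. It resists with about 2 N of friction and stays where it is left; with the catch up it can move only about 2.5 mm.
- keeper (a point): Centre of the top of the keeper, a steel staple 28 mm (chest x) by 14 mm (chest y), top 95.5 mm above the bench, that the bolt's end enters.
- tape: Grey tape measure, 58 by 58 by 30 mm, on the lid's smaller leaf. Origin: centre of its underside. Leave alone.
- awl: Awl with a square wooden handle 22 mm thick, about 130 mm long, lying on the lid's smaller leaf. Origin under its middle. Leave alone.
- tin: Flat aluminium tin, 54 mm across, 24 mm high, on the lid beside the bolt, near chest x = 85 mm. Origin: centre of its underside. Leave alone.
- rivet_jar: Glass jar with a steel lid, 56 mm across, 75 mm high, standing on the bench on the chest's -x side (towards the robot). Origin: centre of its underside. Leave alone.
- hammer: Hammer, 260 mm long, lying on the bench on the chest's +y side. Leave alone.

How it is judged:
On the way, in this order (a step that is already met when the one before it is completed fails the run):
1. a fingertip holds the catch down while the bolt is still back (value of joint catch above 0.006 m and contact force between the fingers and catch above 0.5 N and value of joint bolt below 0.006 m), for 0.05 s.
2. the bolt is pushed along by a finger while another finger holds the catch down (value of joint catch above 0.005 m and contact force between the fingers and catch above 0.3 N and contact force between the fingers and bolt above 0.3 N and value of joint bolt between 0.008 and 0.035 m), for 0.05 s.
3. the bolt is home with the catch still held down (value of joint bolt above 0.0365 m and value of joint catch above 0.005 m and contact force between the fingers and catch above 0.3 N), for 0.05 s.
At the end, for the whole second after the job is handed in: The bolt is home (at least 36.5 of its 40 mm), the catch has sprung back up to within 1.5 mm and locks it, and the tools, tin and jar on and beside the chest are each within 20 mm of where they lay (value of joint bolt above 0.0365 m and value of joint catch below 0.0015 m and distance of each of tape, awl, tin, rivet_jar, hammer from where it was at the start of the episode below 0.02 m); the robot touches nothing.
It fails at once if one of the tools, the tin or the jar on and beside the chest was picked up or shifted by more than 20 mm (distance of any of tape, awl, tin, rivet_jar, hammer from where it was at the start of the episode above 0.02 m).
It also fails if it takes over 42 s, if anything falls off the work surface, if the arm or the gripper's body presses on something with over 40 N, if the wrist force passes 120 N, or if a joint passes its speed limit or range.

ROBOT

A 6-joint arm with a two-finger parallel gripper is mounted at the origin on the work surface. World frame = base frame: x ahead of the robot, y to its left, z up, the work surface at z = 0. Lengths are in m, angles in rad, forces in N, time in s.
With the tool pointing down it reaches from about 0.375 to 0.9 m from the base axis. Payload 3.1 kg.
Tool frame: the origin (TCP) lies between the finger pads; the fingertips stand 22 mm ahead of it and the grasp point (between the pads) lies 3 mm ahead of it; z points along the fingers, y is the line along which they close (so a half turn about z gives the same grasp; the last joint's range is limited). The gripper opens to 87 mm and grips with 3 to 60 N. Pads are 19 mm wide; open, the fingers measure 117 mm over their backs; the gripper's body (75 mm by 190 mm) begins 51 mm behind the grasp point.
Start: joints at [-1.413, 0.527, 1.433, -0, 1.181, -0.178], TCP at [0.206, -0.59, 0.245] pointing down, gripper open.
Joint ranges: [-3.08, 3.08], [-0.75, 2.2], [0.22, 2.44], [-1.43, 4.57], [0, 2.65], [-2.85, 2.85]. Speed limits (rad/s): [2.79, 2.79, 3.14, 3.14, 3.14, 3.14].

INTERFACE

Orientations are given as a unit quaternion [x, y, z, w].
In Python, from rig import get_obs, camera, get_calibration, hand_in, cut_out gives the robot as it stands.
- The arm moves only by the shell command python3 -m inch 'ROWS' [OPENING] [FORCE]. ROWS is JSON, one flat list of numbers, 6 for each row, row after row: the shift along the tool's x, y, z scaled (see below), then the turn, a rotation vector about the tool's x, y, z scaled (see below). A call has 1 to 20 rows; each row is the pose to reach, as a shift and turn from the pose commanded when the call began, along the tool's axes at that moment; what a row does not reach only later rows make up. The controller multiplies each number of a shift by 0.08 m and each number of a turn by 90 degrees. A row lasts 1/12 s, in which the tool goes at most 41.7 mm and 7.16 degrees, less where a joint would pass 70% of its speed; a pose out of reach is approached as far as the arm can. A call with a number of a shift or a turn outside -1 to 1 is refused whole. A call with a gripper value outside its range is refused whole. OPENING is the finger opening in mm, from 0 to 87, set as the call begins (- or left out, the last holds). The fingers move at their own pace and stop on an object; FORCE is the grip in N (left out, the last holds). Time passes only in rows, so rows that repeat a pose let the fingers close. It gives the time, the measured TCP pose, the force, the opening and the grip force at its end, in the units of the state.
- get_obs(): the state, without advancing time (a new reading comes with each control period).
- camera(name): name is "side" or "top"; returns the picture (420x560x3 uint8, red, green, blue); there is no depth.
- get_calibration(name): a dict with "vertical_fov" (degrees; the focal length in pixels is half the picture's height over the tangent of half this angle, whatever the lens; pixels are square), "cx", "cy" (the principal point, pixels), "D" ([k1, k2, p1, p2, k3] as OpenCV has them; the pictures are not rectified), "T" (4x4, takes a point from camera to world coordinates). Camera axes: x right, y down, z forward; pixel columns grow to the right and rows downward; lengths in m; the calibration is good to about 2 mm. A picture is of the moment at which its call begins. get_calibration takes no time and is no camera call.
- hand_in(): hands the job in; it is judged then, once.
Trained networks look in the newest picture that a camera, given by its name, has taken for a name from the list of things; names that differ only in an ending like _2 or _b are one class to them, and where a whole thing is asked for, a point or a joint stands for the part that bears it (a point fixed in the world has none). Each returns a list of dicts, best first, with "conf" (0 to 1); they miss things now and then, are a little off and sometimes report something else, mostly with a low value. They report only what shows in the picture. A call takes as long as a camera call.
- cut_out(camera, thing): "region" (420x560 bool, what is visible of it) and "bbox" ([left, top, right, bottom] in pixels, round what is visible of it).
The state is a dict: "time": time; "q": joint angles; "joint_velocities": joint speeds; "joint_torque": joint torques, N m; "position": TCP position; "tool_rot": TCP orientation; "ft_force": force on the tool from outside, world axes, zero at the start; "moment": the same for the moment, N m; "grip_width": finger opening in m; "grip_force": force on a finger pad.
Only numpy, scipy, OpenCV 4.12 (cv2) and the standard library are available. Lean on these libraries where they do the work, as an engineer would, in place of code of your own. Each camera call takes 0.05 s, during which the arm holds its last target. There are 200 camera calls.

## Working session

There is one attempt and no reset: what is moved stays moved. The work goes in short steps, Python scripts to look and compute and a shell command to move; the robot and the scene stay as the last step left them, time stands still between calls to the robot, and variables do not carry over. Pictures are saved under pics/ and viewed, at most 10 in all, crops included, and the job is handed in when it is done.

```bash
ls; mkdir -p pics; cat > h.py <<'E'
import numpy as np,cv2
from rig import *
def K(n):
    c=get_calibration(n); f=210/np.tan(np.radians(c["vertical_fov"])/2)
    return np.array([[f,0,c["cx"]],[0,f,c["cy"]],[0,0,1]]),np.array(c["D"],float),np.array(c["T"])
def onz(n,uv,z):
    k,D,T=K(n); p=cv2.undistortPoints(np.array(uv,float).reshape(-1,1,2),k,D).reshape(-1,2)
    d=np.c_[p,np.ones(len(p))]@T[:3,:3].T; o=T[:3,3]
    return o+d*((z-o[2])/d[:,2])[:,None]
def proj(n,P):
    k,D,T=K(n); Ti=np.linalg.inv(T); P=np.atleast_2d(P).astype(float)
    return cv2.projectPoints(P,cv2.Rodrigues(Ti[:3,:3])[0],Ti[:3,3],k,D)[0].reshape(-1,2)
E
python3 - <<'E'
from h import *
for n in("top","side"):
    im=camera(n); cv2.imwrite(f"pics/{n}0.png",im[:,:,::-1])
    print(n,K(n)[2].round(3).tolist())
    for t in("catch_top","lug_top","keeper","chest","tin","tape","awl"):
        for r in cut_out(n,t)[:2]:
            m=r["region"]; ys,xs=np.nonzero(m); print(t,round(r["conf"],2),r["bbox"],xs.mean().round(1),ys.mean().round(1),m.sum())
o=get_obs(); print(o["tool_rot"],o["position"],o["time"])
E
```

```text
pics
top [[-0.007, -0.987, 0.157, 0.38], [-1.0, 0.01, 0.015, 0.202], [-0.016, -0.157, -0.987, 0.964], [0.0, 0.0, 0.0, 1.0]]
catch_top 0.66 [374.1, 180.9, 431.3, 227.5] 400.6 205.5 1175
lug_top 0.64 [358.0, 158.5, 444.1, 199.9] 402.0 179.6 1004
lug_top 0.43 [334.9, 264.2, 373.5, 297.6] 353.7 281.1 861
keeper 0.56 [245.3, 87.0, 466.6, 283.7] 357.4 187.8 22973
chest 0.44 [358.1, 156.1, 444.9, 199.8] 402.0 179.3 983
tin 0.84 [390.8, 125.9, 423.4, 161.3] 407.6 144.3 898
tin 0.63 [356.2, 157.2, 445.5, 199.4] 401.9 179.1 1039
tape 0.81 [287.0, 93.8, 335.2, 137.9] 310.9 115.0 1202
tape 0.62 [357.0, 156.9, 446.3, 199.6] 401.6 179.4 974
awl 0.96 [256.4, 151.6, 299.2, 216.4] 275.5 189.5 621
side [[-0.848, -0.286, 0.446, 0.172], [-0.53, 0.449, -0.719, 0.783], [0.005, -0.846, -0.533, 0.535], [0.0, 0.0, 0.0, 1.0]]
catch_top 0.6 [323.3, 164.5, 371.0, 184.4] 346.0 173.5 481
lug_top 0.71 [298.2, 150.5, 355.6, 187.7] 323.1 170.1 442
keeper 0.6 [209.2, 155.7, 404.0, 282.7] 305.8 213.6 13531
keeper 0.19 [324.6, 166.1, 369.1, 188.2] 346.7 173.2 443
chest 0.77 [209.8, 154.0, 402.0, 278.3] 305.8 213.8 13370
tin 0.83 [294.3, 154.3, 318.6, 172.1] 305.7 164.0 421
tape 0.88 [221.2, 174.3, 260.1, 198.4] 241.1 187.0 741
tape 0.74 [322.4, 163.0, 373.0, 182.1] 346.3 173.2 500
awl 0.59 [266.9, 209.5, 296.1, 239.5] 280.6 224.4 470
[ 9.85938525e-01  1.67108421e-01 -2.77393126e-06  1.92351581e-05] [ 0.20597898 -0.59008004  0.24455932] 0.8
```

```bash
python3 - <<'E'
import cv2
im=cv2.imread("pics/top0.png")[70:310,220:490]
cv2.imwrite("pics/top0c.png",cv2.resize(im,(675,600),interpolation=cv2.INTER_CUBIC))
im=cv2.imread("pics/side0.png")[130:300,190:420]
cv2.imwrite("pics/side0c.png",cv2.resize(im,(800,591),interpolation=cv2.INTER_CUBIC))
E
```

```text
(no output)
```

View pics/top0c.png

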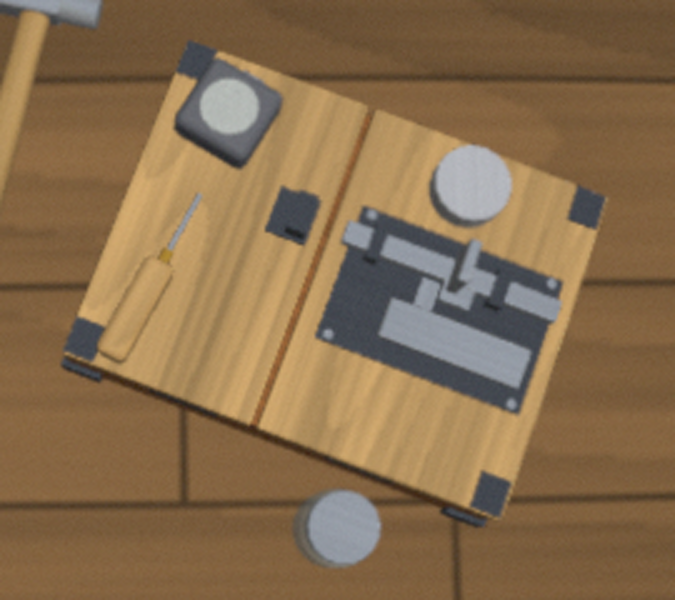

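View pics/side0c.png

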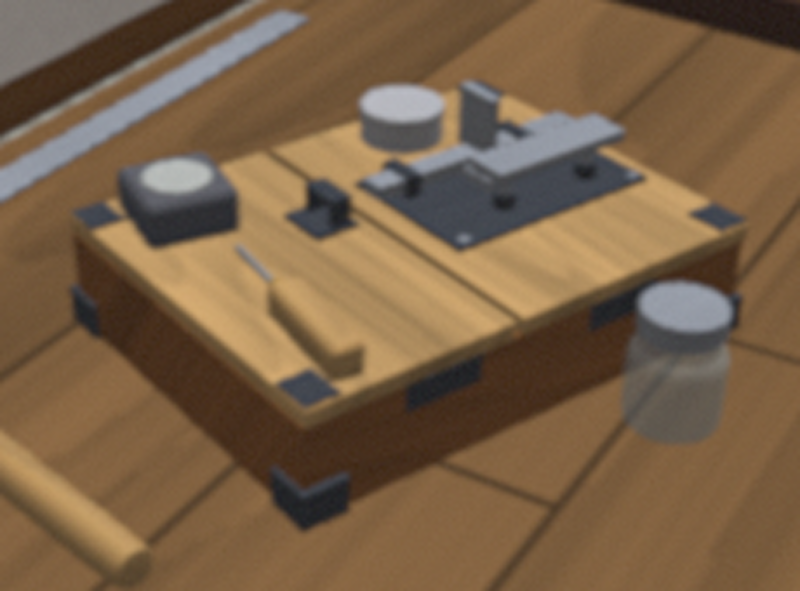

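The two crops agree: the chest is turned about 20°, with the catch bar at crop px (380–531, 298–388), the lug at (465, 265) and the keeper at (293, 215). I'll fit the chest pose from the corners.

```bash
cat > fit.py <<'E'
from h import *
from scipy.optimize import least_squares
top=[((190,42),(122,160,75)),((605,198),(122,-160,75)),((503,520),(-122,-160,75)),((65,357),(-122,160,75)),
((393,298),(-12,-35,110)),((531,350),(-12,-135,110)),((519,388),(-40,-135,110)),((380,338),(-40,-35,110))]
side=[((303,424),(-122,160,75)),((745,225),(-122,-160,75)),((75,217),(122,160,75)),((625,132),(-40,-135,110)),((497,181),(-40,-35,110)),((470,163),(-12,-35,110))]
def W(p,P):
    c,s=np.cos(p[2]),np.sin(p[2]); P=np.atleast_2d(P)/1000.
    return np.c_[p[0]+c*P[:,0]-s*P[:,1],p[1]+s*P[:,0]+c*P[:,1],P[:,2]]
ut=np.array([a for a,_ in top])/2.5+[220,70]; us=np.array([a for a,_ in side])/(800/230)+[190,130]
Pt=[b for _,b in top];Ps=[b for _,b in side]
def r(p,w=(1,1)): return np.r_[((proj("top",W(p,Pt))-ut)*w[0]).ravel(),((proj("side",W(p,Ps))-us)*w[1]).ravel()]
if __name__=="__main__":
  for w in((1,1),(1,0),(0,1)):
    s=least_squares(r,[.5,.0,-.3],args=(w,),loss="soft_l1");p=s.x
    print(w,p.round(4),np.degrees(p[2]).round(2),np.abs(r(p)).reshape(-1,2).max(1).round(1))
  p=least_squares(r,[.5,0,-.3],loss="soft_l1").x
  print(W(p,[(-26,-85,110),(25,-75,128),(25,-79,128)]).round(4).tolist())
E
python3 fit.py
```

```text
(1, 1) [ 0.5705  0.0705 -0.372 ] -21.31 [1.8 0.9 0.9 1.7 0.5 0.6 1.  0.8 4.1 2.  2.5 1.8 2.7 2.7]
(1, 0) [ 0.5708  0.0698 -0.3709] -21.25 [1.5 1.2 0.7 1.3 0.  1.  0.7 0.4 4.4 2.2 2.4 2.  2.9 2.9]
(0, 1) [ 0.5661  0.0789 -0.3743] -21.44 [6.2 3.3 5.5 6.7 5.4 4.3 4.7 5.8 0.8 1.5 3.5 0.3 0.7 0.7]
[[0.5153, 0.0007, 0.11], [0.5665, -0.0085, 0.128], [0.565, -0.0122, 0.128]]
```

```bash
python3 -m inch '[1,-1,0,0,0,-0.3, 1,-1,0,0,0,-0.55, 1,-1,0,0,0,-0.55, 1,-1,0,0,0,-0.55, 1,-1,0,0,0,-0.55, 1,-1,0,0,0,-0.55, 1,-1,0,0,0,-0.55, 1,-1,0,0,0,-0.55]' 36
python3 -m inch '[0.5,0.1,0,0,0,0, 1,0.2,0,0,0,0, 1,0.2,0,0,0,0]'
python3 -m inch '[0.5,0.1,0,0,0,0, 1,0.2,0,0,0,0, 1,0.2,0,0,0,0]'
python3 -m inch '[0.5,0.1,0,0,0,0, 1,0.2,0,0,0,0, 1,0.2,0,0,0,0]'
python3 -m inch '[0.5,0.1,0,0,0,0, 1,0.2,0,0,0,0, 1,0.2,0,0,0,0]'
python3 -m inch '[0.5,0.1,0,0,0,0, 1,0.2,0,0,0,0, 1,0.2,0,0,0,0, 1,0.2,0,0,0,0]'
```

```text
time: 1.47
position: [0.2553, -0.4881, 0.2447]
tool_rot: [0.825, 0.565, -0.0, 0.0]
ft_force: [-0.4, -0.7, -0.6]
grip_width: 0.0421
grip_force: 0.0
time: 1.72
position: [0.3008, -0.4126, 0.244]
tool_rot: [0.825, 0.565, 0.002, -0.003]
ft_force: [-0.8, 0.1, -0.8]
grip_width: 0.0365
grip_force: 0.0
time: 1.97
position: [0.3446, -0.3442, 0.2442]
tool_rot: [0.825, 0.565, 0.002, -0.003]
ft_force: [-1.0, -0.3, -1.1]
grip_width: 0.0364
grip_force: 0.0
time: 2.22
position: [0.3886, -0.2763, 0.2444]
tool_rot: [0.825, 0.566, 0.001, -0.002]
ft_force: [0.5, -0.2, -0.7]
grip_width: 0.0356
grip_force: 0.0
time: 2.47
position: [0.4328, -0.2083, 0.2446]
tool_rot: [0.824, 0.566, 0.001, -0.001]
ft_force: [-0.5, -1.0, -0.3]
grip_width: 0.0358
grip_force: 0.0
time: 2.8
position: [0.4753, -0.1436, 0.2446]
tool_rot: [0.825, 0.566, -0.0, 0.0]
ft_force: [0.5, 0.0, -0.0]
grip_width: 0.036
grip_force: 0.0
```

```bash
python3 -m inch '[0.5,0,0,0,0,0, 1,0.13,0,0,0,0, 1,0.13,0,0,0,0]'
python3 -m inch '[0.4,0,0.2,0,0,0, 0.67,0,0.5,0,0,0, 0.67,0,0.68,0,0,0, 0.67,0,0.68,0,0,0, 0.67,0,0.68,0,0,0, 0.67,0,0.68,0,0,0]'
python3 - <<'E'
from h import *
for n,x,y in(("top",340,130),("side",270,100)):
    im=camera(n)[y:y+120,x:x+160,::-1]; cv2.imwrite(f"pics/{n}1.png",cv2.resize(im,(800,600),interpolation=cv2.INTER_CUBIC))
from scipy.spatial.transform import Rotation as R
o=get_obs(); q=R.from_quat(o["tool_rot"]).as_matrix(); P=np.array(o["position"])
# finger outer/inner tip corners
pts=[P+q@[sx*.0095,y,.022] for sx in(-1,1) for y in(-.033,-.018,.018,.033)]
print(P, ((proj("top",pts)-[340,130])*5).round().tolist(), ((proj("side",pts)-[270,100])*5).round().tolist())
from fit import *
for s in ([.5708,.0698,-.3709],[.5661,.0789,-.3743]):
    Q=W(s,[(10,-79,128),(40,-79,128),(-40,-135,110),(-40,-35,110),(-12,-35,110)])
    print(((proj("top",Q)-[340,130])*5).round().tolist(), ((proj("side",Q)-[270,100])*5).round().tolist())
E
```

```text
time: 3.05
position: [0.516, -0.0711, 0.2449]
tool_rot: [0.825, 0.565, 0.002, 0.0]
ft_force: [-0.1, -1.0, -0.0]
grip_width: 0.0361
grip_force: 0.0
time: 3.55
position: [0.5332, -0.0255, 0.1909]
tool_rot: [0.826, 0.564, 0.0, 0.001]
ft_force: [0.4, -0.2, -0.1]
grip_width: 0.0362
grip_force: 0.0
[ 0.53352117 -0.02521855  0.19135314] [[429.0, 409.0], [444.0, 364.0], [479.0, 257.0], [494.0, 213.0], [372.0, 387.0], [387.0, 342.0], [423.0, 236.0], [437.0, 192.0]] [[458.0, 207.0], [432.0, 195.0], [372.0, 167.0], [348.0, 156.0], [423.0, 218.0], [398.0, 206.0], [338.0, 178.0], [314.0, 166.0]]
[[343.0, 270.0], [371.0, 187.0], [441.0, 480.0], [158.0, 374.0], [186.0, 296.0]] [[320.0, 283.0], [273.0, 259.0], [496.0, 330.0], [318.0, 396.0], [272.0, 370.0]]
[[316.0, 285.0], [345.0, 202.0], [414.0, 495.0], [131.0, 388.0], [159.0, 310.0]] [[321.0, 294.0], [274.0, 269.0], [499.0, 341.0], [318.0, 408.0], [272.0, 381.0]]
```

View pics/top1.png

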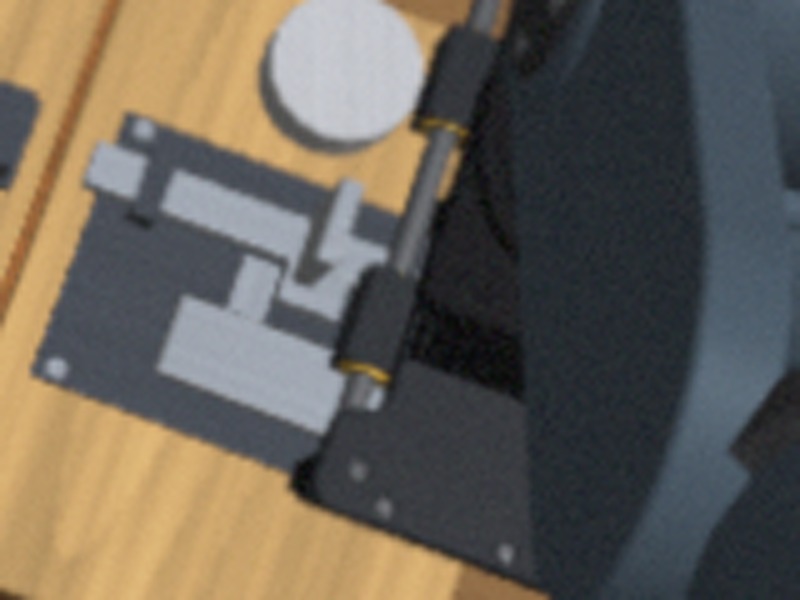

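View pics/side1.png

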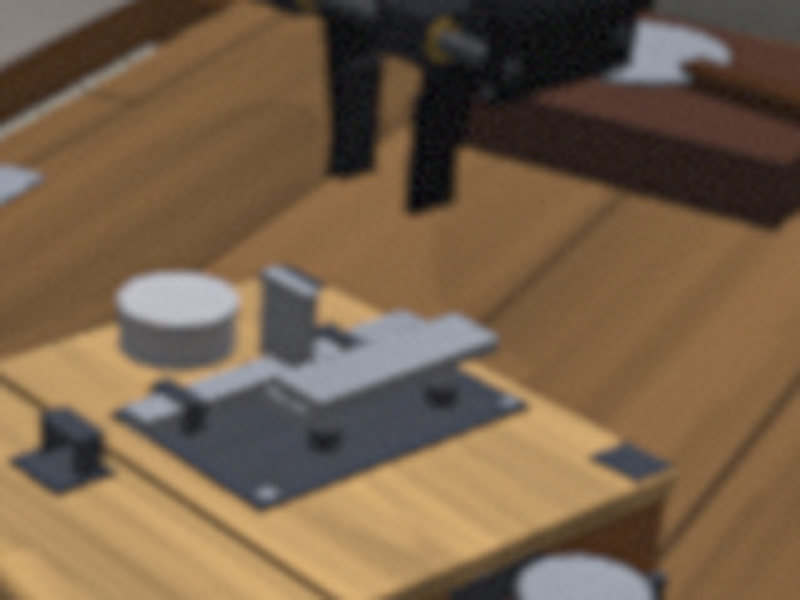

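The pictures confirm the top-view pose: the predicted lug edge at side px (320, 283) and (270, 263) matches. The fingers line up with the catch and lug, about 13 mm behind the lug face. Next I descend and press.

```bash
python3 -m inch '[0,0,0.3,0,0,0, 0,0,0.6,0,0,0, 0,0,0.68,0,0,0, 0,0,0.68,0,0,0, 0,0,0.68,0,0,0]'
python3 -m inch '[0,0,0.06,0,0,0, 0,0,0.12,0,0,0, 0,0,0.16,0,0,0, 0,0,0.16,0,0,0, 0,0,0.16,0,0,0, 0,0,0.16,0,0,0]'
```

```text
time: 4.07
position: [0.5333, -0.0242, 0.1364]
tool_rot: [0.826, 0.564, 0.0, 0.0]
ft_force: [0.9, -0.4, 0.1]
grip_width: 0.0356
grip_force: 0.0
time: 4.57
position: [0.5345, -0.0242, 0.124]
tool_rot: [0.825, 0.565, 0.001, 0.002]
ft_force: [0.7, -1.1, 6.3]
grip_width: 0.0364
grip_force: 2.8
```

```bash
python3 -m inch '[0.05,0,0.01,0,0,0, 0.1,0,0.01,0,0,0, 0.15,0,0.01,0,0,0, 0.2,0,0.01,0,0,0, 0.25,0,0.01,0,0,0, 0.3,0,0.01,0,0,0, 0.35,0,0.01,0,0,0, 0.35,0,0.01,0,0,0, 0.35,0,0.01,0,0,0]'
python3 - <<'E'
from h import *
im=camera("side")[100:220,270:430,::-1]; cv2.imwrite("pics/side2.png",cv2.resize(im,(800,600),interpolation=cv2.INTER_CUBIC))
E
```

```text
time: 5.32
position: [0.5437, 0.0012, 0.1234]
tool_rot: [0.825, 0.565, -0.0, 0.002]
ft_force: [-0.7, -4.0, 8.0]
grip_width: 0.0363
grip_force: 4.1
```

View pics/side2.png

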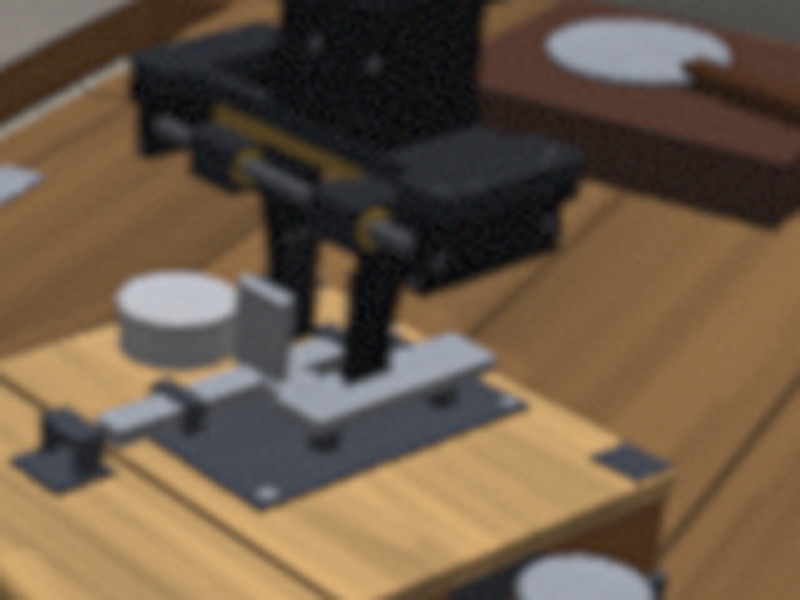

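Bolt bar is out of its guide toward the keeper (lug now at px (265, 285)), catch visibly down with the finger on it at (365, 375). Continuing.

```bash
python3 -m inch '[0.05,0,0,0,0,0, 0.1,0,0,0,0,0, 0.15,0,0,0,0,0, 0.2,0,0,0,0,0, 0.25,0,0,0,0,0, 0.28,0,0,0,0,0, 0.28,0,0,0,0,0, 0.28,0,0,0,0,0]'
python3 -m inch '[0.02,0,0,0,0,0, 0.04,0,0,0,0,0, 0.04,0,0,0,0,0, 0.04,0,0,0,0,0]'
```

```text
time: 6.03
position: [0.5519, 0.0221, 0.1233]
tool_rot: [0.825, 0.565, 0.0, 0.002]
ft_force: [-0.2, -3.6, 6.5]
grip_width: 0.036
grip_force: 3.5
time: 6.37
position: [0.5527, 0.0244, 0.1233]
tool_rot: [0.825, 0.565, -0.001, 0.002]
ft_force: [-0.7, -7.0, 7.7]
grip_width: 0.0358
grip_force: 5.2
```

```bash
python3 -m inch '[0.02,0,0,0,0,0, 0.04,0,0,0,0,0, 0.04,0,0,0,0,0, 0.04,0,0,0,0,0]'
python3 - <<'E'
from h import *
im=camera("side")[100:220,250:410,::-1]; cv2.imwrite("pics/side3.png",cv2.resize(im,(800,600),interpolation=cv2.INTER_CUBIC))
E
```

```text
time: 6.7
position: [0.5528, 0.0246, 0.1234]
tool_rot: [0.825, 0.565, -0.003, 0.003]
ft_force: [-5.9, -16.4, 8.6]
grip_width: 0.0359
grip_force: 9.5
```

View pics/side3.png

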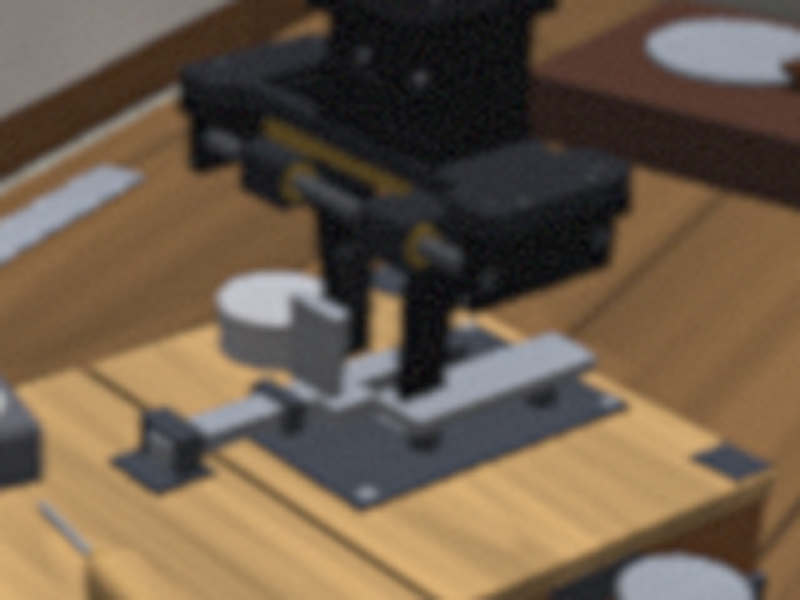

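Hard stop reached (16 N, 52 mm total = 12 mm gap + 40 mm travel) and the bolt's end is inside the keeper at (170, 440). Now release the push, then lift.

```bash
python3 -m inch '[-0.06,0,0,0,0,0, -0.12,0,0,0,0,0, -0.12,0,0,0,0,0, -0.12,0,-0.05,0,0,0, -0.12,0,-0.1,0,0,0, -0.12,0,-0.2,0,0,0, -0.12,0,-0.5,0,0,0, -0.12,0,-1,0,0,0, -0.12,0,-1,0,0,0, -0.12,0,-1,0,0,0]'
python3 -m inch '[-0.5,0,-0.2,0,0,0, -1,0,-0.5,0,0,0, -1,0,-0.5,0,0,0, -1,0,-0.5,0,0,0, -1,0,-0.5,0,0,0]'
python3 - <<'E'
from h import *
im=camera("side")[100:220,250:410,::-1]; cv2.imwrite("pics/side4.png",cv2.resize(im,(800,600),interpolation=cv2.INTER_CUBIC))
E
```

```text
time: 7.58
position: [0.5508, 0.0204, 0.2044]
tool_rot: [0.825, 0.565, 0.001, 0.001]
ft_force: [-0.1, 0.1, -0.3]
grip_width: 0.0357
grip_force: 0.0
time: 8.0
position: [0.5201, -0.0539, 0.2413]
tool_rot: [0.826, 0.564, -0.0, -0.001]
ft_force: [1.0, 0.2, 0.3]
grip_width: 0.0362
grip_force: 0.0
```

View pics/side4.png

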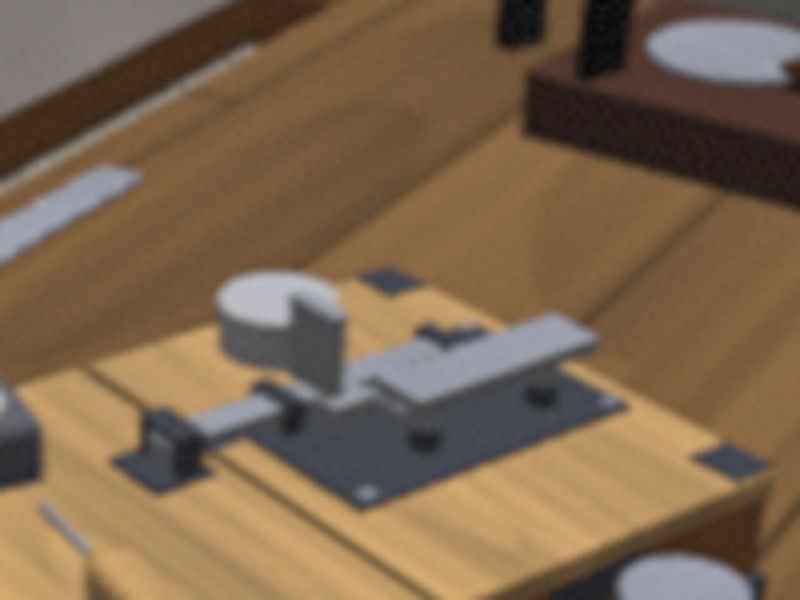

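The catch is back up: its far corner is at px (597, 340), the same as the original (497, 340) after the 100 px crop shift. The bolt is in the keeper at (170, 440), and the tin and jar have not moved.

```bash
python3 -c "from rig import hand_in; print(hand_in())"
```

```text
the job is handed in; nothing more can be done
None
```

The job is handed in: the bolt was pushed to its hard stop in the keeper with the catch held down, the catch then sprang back up, and the hand is clear with the tin and jar where they lay; the judge returned no verdict.

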